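# Raise a grow lamp until its post button clicks

## Robot

A 6-joint arm with a two-finger parallel gripper is mounted at the origin on the work surface. World frame = base frame: x ahead of the robot, y to its left, z up, the work surface at z = 0. Lengths are in m, angles in degrees, forces in N, time in s.
With the tool pointing down it reaches from about 0.4 to 0.825 m from the base axis. Payload 7 kg.
Tool frame: the origin (TCP) lies midway between the tips of the shut fingers; the grasp point (between the pads) lies r.grasp_offset behind it (r.grasp_offset is the distance from the TCP to the grasp point, in m); z points along the fingers, y is the direction in which the jaws open and shut (so a half turn about z gives the same grasp; the last joint's range is limited). The gripper opens to 88 mm and grips with 3 to 60 N. Pads are 19 mm wide; open, the fingers measure 130 mm over their backs; the gripper's body (78 mm by 193 mm) begins 47 mm behind the grasp point.
Start: joints at [82.397, 20.546, 0.682, 0, -70.136, -16.507], TCP at [0.276, 0.616, 0.227] pointing down, gripper open.
Joint ranges: [-176.03, 176.03], [-82.01, 121.73], [-58.28, 71.71], [-173.87, 95.51], [-174.79, -0.11], [-173.66, 173.66]. Speed limits (degrees/s): [136.94, 136.94, 172.46, 180, 180, 180].

## Interface

Orientations are given as [roll, pitch, yaw] about the fixed x, y, z axes, in that order (R = Rz(yaw) Ry(pitch) Rx(roll)).
In Python, from plant import status, imaging, r gives the robot as it stands.
- The arm moves only by the tool apply_moves, never from a script. Its argument "moves" is a list of rows, each a list of 6 numbers: the shift along the tool's x, y, z in units of 200 mm (1.0 is 200 mm), then the turn, a rotation vector about the tool's x, y, z in units of 90 degrees (1.0 is 90 degrees). In form: [[tx, ty, tz, rx, ry, rz], ...]. A call has 1 to 12 rows; each row is the pose to reach, as a shift and turn from the pose measured when the call began, along the tool's axes at that moment; what a row does not reach only later rows make up. A row lasts 1/8 s, in which the tool goes at most 62.5 mm and 10.7 degrees, less where a joint would pass 70% of its speed; a pose out of reach is approached as far as the arm can. A call with a number of a shift or a turn outside -1 to 1 is refused whole. A call with a gripper value outside its range is refused whole. "hand" is the closure, from -1 (fully open) to 1 (shut), set as the call begins (left out, the last holds). The fingers move at their own pace and stop on an object; "grip_force" is the grip in N (left out, the last holds). Time passes only in rows, so rows that repeat a pose let the fingers close. It gives the time, the measured TCP pose, the force and the opening at its end, in the units of the state.
- status.get_state(): the state, without advancing time (a new reading comes with each control period).
- imaging.capture(name): name is "scene" or "top"; returns (picture, depth): 384x512x3 uint8, blue, green, red; 384x512 float32, m along the optical axis (not along the pixel's ray), 0 where there is no reading.
- imaging.camera_info(name): a dict with "fx", "fy", "cx", "cy" (pixels), "k1" (the pictures are not rectified: a ray, as slopes to the right and down, at radius r is drawn at 1 + k1 r^2 times it, then the intrinsics apply), "T" (4x4, takes a point from camera to world coordinates). Camera axes: x right, y up, looking along -z (the intrinsics and any distortion apply to the point x, -y, -z); pixel columns grow to the right and rows downward; lengths in m; the calibration is good to about 2 mm. A picture is of the moment at which its call begins. camera_info takes no time and is no camera call.
- r.close_job(): hands the job in, once; it reports no verdict.
The state is a dict: "time_s": time; "joints": joint angles; "qd": joint speeds; "joint_torque": joint torques, N m; "tcp_pos": TCP position; "eef_rot": TCP orientation; "contact_force": force on the tool from outside, world axes, zero at the start; "moment": the same for the moment, N m; "gripper_width": finger opening in m.
Only numpy, scipy, OpenCV 4.12 (cv2) and the standard library are available. Lean on these libraries where they do the work, as an engineer would, in place of code of your own. Each camera call takes 0.05 s, during which the arm holds its last target.

## Task

The grow lamp by the culture tray has been pushed right down, so the sprung button of its post is hidden inside the tube. Turn the lamp to line up with the row of holes in the tube and draw it up to the lowest hole, feeling for it, until the button pops right through; then let the lamp's weight settle on the button and let go. Do not wrench at the button once it has caught, do not let the lamp drop, and leave the things around it where they are.

Things in the scene. Friction and masses are not known exactly. Their poses are not given: they have to be found in the camera images.
- stand: The lamp's foot, fixed to the bench: white square plate 130 x 130 x 14 mm with a grey clamp socket (48 mm across, top 36 mm above the bench) that holds the outer tube. Origin: centre of the plate's underside, on the upright axis of tube and post; z up, x is the foot's front.
- tube_top (a point): On the axis, 203 mm above the bench: nominal top of the fixed aluminium outer tube (33 mm outside, wall 2.5 mm). x as the foot's. The tube has one vertical row of three round 12 mm holes, 40 mm apart. It was clamped by hand: its true height is up to 12 mm more or less, holes included, and its row of holes faces up to 0.5 rad to either side of the foot's x.
- hole_nominal (a point): A mark on the foot's frame (not on the tube): where the centre of the lowest hole would be if the tube were clamped true, 108 mm above the bench, 16.5 mm from the axis towards the foot's x. The real hole is off by up to 12 mm up or down and 0.5 rad round the axis. So the button meets the lowest hole at a lift of 31 to 55 mm, and the next one 40 mm later.
- lamp_grip (a point): Centre of the lamp bar over the post, on the post's axis, 245 mm above the bench when down; x along the bar to its long end, z up. The bar is an aluminium box, x from -45 to +215 mm, 32 mm wide, 20 mm high, on the 25 mm steel post; a rubber sleeve (64 mm long, 34 wide) is its grip: hold it here across 34 mm from above (19 mm free below). Bar and post weigh 0.4 to 0.6 kg and sink when let go; sliding friction 1 to 3 N.
- lift (a joint): How far the post with the lamp is drawn up out of the tube, m: 0 right down (as it starts), growing upward; the post could be drawn up by 130 mm.
- turn (a joint): Angle of lamp bar and post about the upright axis relative to the foot, rad: 0 with the bar along the foot's x axis, positive counter-clockwise from above. Turns freely.
- button: Steel button, 9 mm across, domed, on the post under the long end of the bar (in the bar's x direction), 65 mm above the bench when down. A spring (8 N pressed in, 3 N out) pushes it outward. Origin: tip of the dome, 14 mm from the post's axis while hidden in the tube, 21.5 mm (5 mm proud) when right through a hole. There it has 1.5 mm play all round and stops the post going up, down or round.
- tray: White culture tray in front of the foot, 190 x 250 x 45 mm, fixed, with lidded dishes; origin: centre of its underside.
- dish: Loose lidded dish in the tray, diameter 58 mm, 14 mm high; origin: centre of its underside. To be left alone.
- bowl: Loose dark glazed bowl, diameter 100 mm, 50 mm high; origin: centre of its underside. To be left alone.
- reagent: Loose white bottle, diameter 64 mm, 150 mm high; origin: centre of its underside. To be left alone.

How it is judged:
By the outcome, as a careful person would: the job done as asked, in the order asked, and still so for the second after the job is handed in, with the robot touching nothing.
It also fails if it takes over 72 s, if anything falls off the work surface, if the arm or the gripper's body presses on something with over 40 N, if the wrist force passes 120 N, or if a joint passes its speed limit or range.

## Working session

There is one attempt and no reset: what is moved stays moved. The work goes in short steps, Python scripts to look and compute and a tool call to move; the robot and the scene stay as the last step left them, time stands still between calls to the robot, and variables do not carry over. Pictures are saved under pics/ and viewed, and the job is handed in when it is done.

Besides the shell and the picture viewer there is one more tool, called after ">>>" as name(argument=value, ...) on one line, values as JSON. apply_moves: Moves the arm, as the interface text tells. Its arguments: {"type":"object","properties":{"moves":{"type":"array","items":{"type":"array","items":{"type":"number"}}},"hand":{"type":"number"},"grip_force":{"type":"number"}},"required":["moves"]}

```bash
mkdir -p pics; ls; python3 - <<'E'
from plant import status, imaging, r
import cv2, numpy as np
print(status.get_state()); print(r.grasp_offset)
for n in("scene","top"):
    p,d=imaging.capture(n); cv2.imwrite(f"pics/{n}0.png",p); np.save(f"pics/{n}0.npy",d); print(n,imaging.camera_info(n))
E
```

```text
pics
{'time_s': 0.0, 'joints': array([ 8.23986637e+01,  2.05931089e+01,  6.32327101e-01, -1.98042887e-02,
       -7.01346897e+01, -1.65070994e+01]), 'qd': array([ 0.07573138,  0.04206402,  0.0025872 , -0.07116307, -0.01751357,
       -0.04697332]), 'joint_torque': array([ 7.74443815e-04, -5.82715023e+01,  2.93069440e+01,  6.99770004e+00,
        7.04184640e-03, -1.57168733e-04]), 'tcp_pos': array([0.27553756, 0.61565975, 0.22559379]), 'eef_rot': array([ 1.79903173e+02, -9.27964853e-03, -2.41151731e+01]), 'contact_force': array([ 0.17284489, -0.00704998,  0.74208396]), 'moment': array([-0.01056377,  0.03182761,  0.00414062]), 'gripper_width': 0.08765610643362315}
0.0188
scene {'fx': 447.0087278856046, 'fy': 447.0087278856046, 'cx': 259.17373254376463, 'cy': 189.85541097997233, 'k1': -0.1788981375332733, 'T': array([[ 0.16893593, -0.60540601,  0.7777816 ,  1.61106476],
       [ 0.98557054,  0.09531174, -0.13987986, -0.16257725],
       [ 0.01055239,  0.79018936,  0.61277191,  0.98570521],
       [ 0.        ,  0.        ,  0.        ,  1.        ]])}
top {'fx': 360.62223186973654, 'fy': 360.62223186973654, 'cx': 255.31108617957773, 'cy': 195.93378815324257, 'k1': -0.06918043588197556, 'T': array([[-0.02180491,  0.99645823, -0.08121298,  0.48446738],
       [-0.99974997, -0.02133008,  0.00670977,  0.01885314],
       [ 0.00495373,  0.08133898,  0.99667419,  1.08165631],
       [ 0.        ,  0.        ,  0.        ,  1.        ]])}
```

View pics/scene0.png

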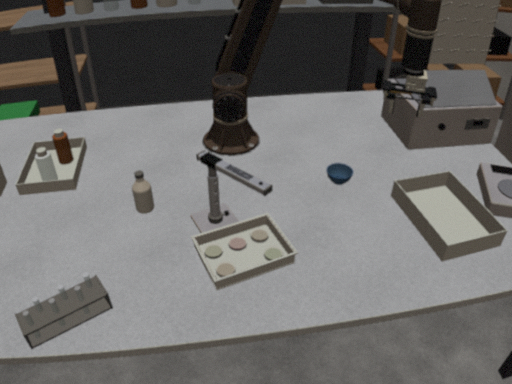

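View pics/top0.png

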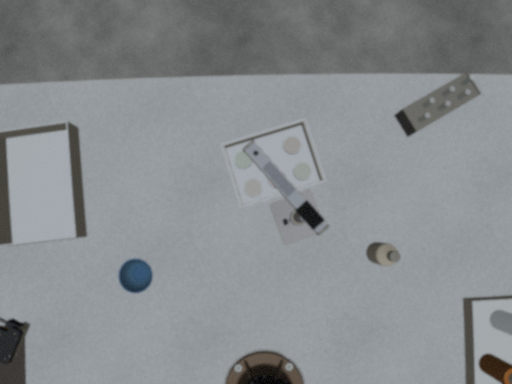

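```bash
python3 - <<'E'
import cv2, numpy as np
a=cv2.imread("pics/scene0.png")[140:240,170:290]; b=cv2.imread("pics/top0.png")[130:250,220:340]
a=cv2.resize(a,(720,600),interpolation=cv2.INTER_CUBIC); b=cv2.resize(b,(600,600),interpolation=cv2.INTER_CUBIC)
cv2.imwrite("pics/sz.png",np.clip(a*1.4,0,255).astype('uint8'))
cv2.imwrite("pics/tz.png",b)
E
```

```text
(no output)
```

View pics/sz.png

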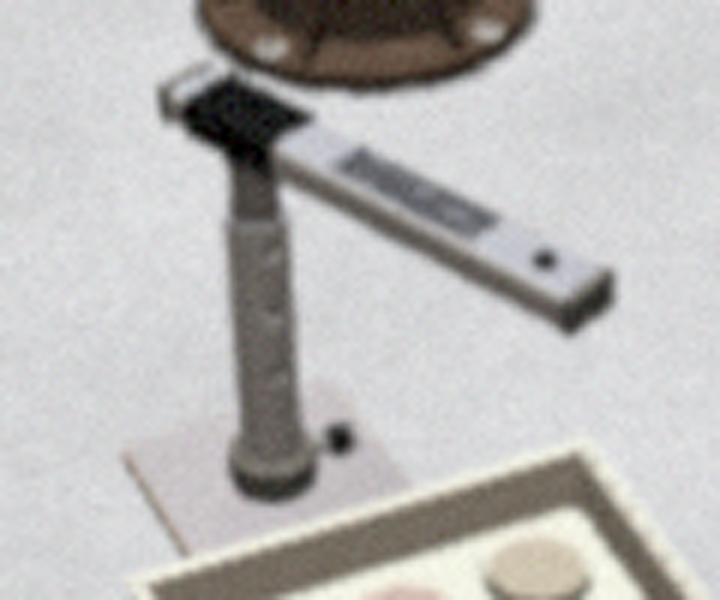

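View pics/tz.png

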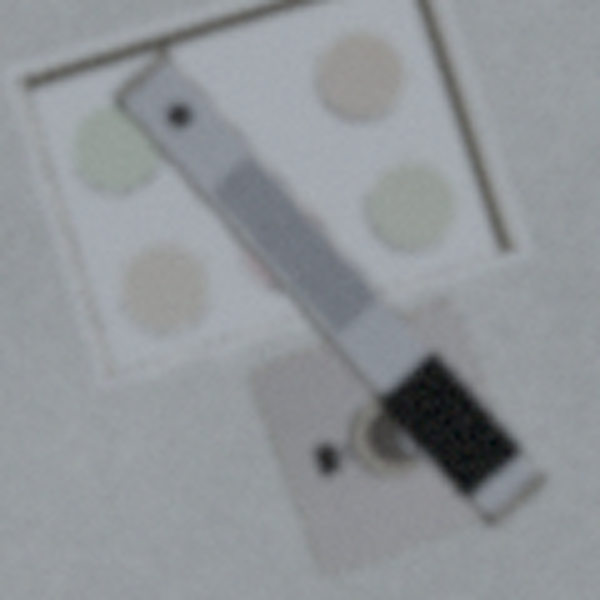

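```bash
cat > h.py <<'E'
import numpy as np, cv2
from plant import status, imaging, r
def ray(n,px):
    c=imaging.camera_info(n); K=np.array([[c['fx'],0,c['cx']],[0,c['fy'],c['cy']],[0,0,1]])
    u=cv2.undistortPoints(np.array(px,float).reshape(-1,1,2),K,np.array([c['k1'],0,0,0])).reshape(-1,2)
    d=np.c_[u[:,0],-u[:,1],-np.ones(len(u))]@c['T'][:3,:3].T
    return c['T'][:3,3],d
def onz(n,px,z):
    o,d=ray(n,px); return o+d*((z-o[2])/d[:,2])[:,None]
def proj(n,P):
    c=imaging.camera_info(n); K=np.array([[c['fx'],0,c['cx']],[0,c['fy'],c['cy']],[0,0,1]])
    q=(np.array(P,float).reshape(-1,3)-c['T'][:3,3])@c['T'][:3,:3]; q=q*[1,-1,-1]
    return cv2.projectPoints(q,np.zeros(3),np.zeros(3),K,np.array([c['k1'],0,0,0]))[0].reshape(-1,2)
E
python3 - <<'E'
from h import *
np.set_printoptions(precision=4,suppress=True)
acc={}
for n in("top","scene"):
    acc[n]=np.mean([imaging.capture(n)[0].astype(float) for _ in range(10)],0); np.save(f"pics/{n}m.npy",acc[n])
im=np.load("pics/topm.npy").astype(np.float32)
z=cv2.resize(im[130:250,220:340],(600,600),interpolation=cv2.INTER_CUBIC); cv2.imwrite("pics/tz2.png",np.clip(z,0,255))
im=np.load("pics/scenem.npy").astype(np.float32)
z=cv2.resize(im[155:230,190:250],(480,600),interpolation=cv2.INTER_CUBIC); cv2.imwrite("pics/sz2.png",np.clip((z-20)*1.6,0,255))
d=np.load("pics/top0.npy"); 
# bar top by depth
def topz(n,d):
    h,w=d.shape; uu,vv=np.meshgrid(np.arange(w),np.arange(h)); o,dr=ray(n,np.c_[uu.ravel(),vv.ravel()])
    return (o+dr*d.ravel()[:,None]).reshape(h,w,3)
P=topz("top",d)
m=(np.abs(P[...,2]-0.255)<0.02); m[:130]=0;m[250:]=0;m[:,:220]=0;m[:,340:]=0
c=cv2.minAreaRect(np.argwhere(m)[:,::-1].astype(np.float32)); b=cv2.boxPoints(c); print(c,b); print(onz("top",b,0.255), np.median(P[m][:,2]))
E
```

```text
((285.7861633300781, 187.1344757080078), (115.51627349853516, 16.110824584960938), 48.366458892822266) [[241.3931 149.3172]
 [253.4344 138.6138]
 [330.1793 224.9517]
 [318.1379 235.6552]]
[[ 0.6613  0.0433  0.255 ]
 [ 0.6861  0.0147  0.255 ]
 [ 0.4813 -0.1571  0.255 ]
 [ 0.4576 -0.1284  0.255 ]] 0.2558164167092021[ WARN:0@11.505] global loadsave.cpp:1063 imwrite_ Unsupported depth image for selected encoder is fallbacked to CV_8U.
```

View pics/sz2.png

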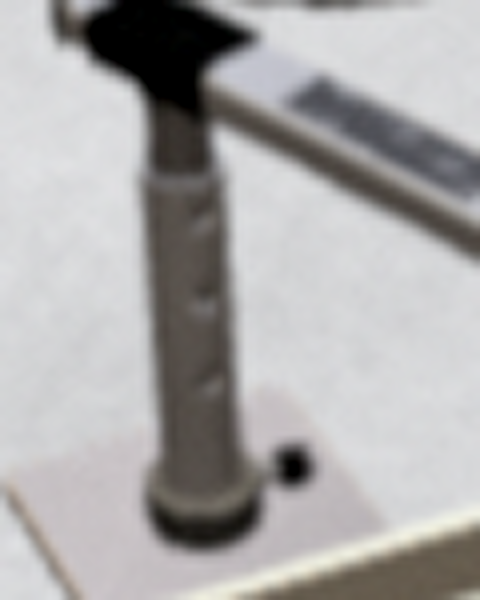

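View pics/tz2.png

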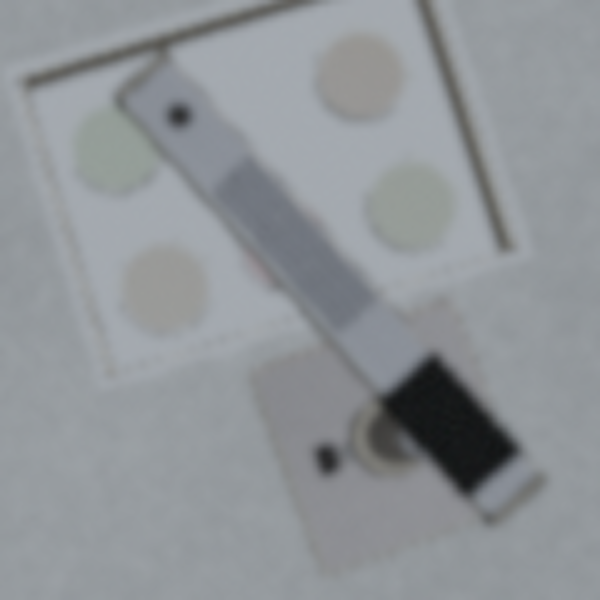

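```bash
python3 - <<'E'
from h import *
np.set_printoptions(precision=4,suppress=True)
f=lambda q:(np.array(q,float)+.5)/5-.5+[220,130]
s=onz("top",f([(437,353),(521,450),(470,497),(385,400)]),.257); print(s,s.mean(0))
bar=onz("top",f([(113,98),(165,50),(545,480),(493,524)]),.255); print(bar,bar.mean(0)); 
a=(bar[0]+bar[1]-bar[2]-bar[3])/2; print("bar yaw",np.degrees(np.arctan2(a[1],a[0])),np.linalg.norm(a))
pl=onz("top",f([(247,378),(450,295),(325,577)]),.014); print(pl,(pl[1]+pl[2])/2)
e=pl[0]-pl[2]; print("plate",np.degrees(np.arctan2(e[1],e[0])),np.linalg.norm(e)); e=pl[0]-pl[1]; print(np.degrees(np.arctan2(e[1],e[0]))-90,np.linalg.norm(e))
ax=s.mean(0)[:2]
for z in(.036,.068,.108,.148,.188,.203): print(z,proj("scene",[*ax,z]), (proj("scene",[*ax,z])-[190,155]+.5)*8-.5)
# tube row profiles
im=np.load("pics/scenem.npy").mean(2)
for v in range(174,212): print(v,im[v,205:223].astype(int))
E
```

```text
[[ 0.5393 -0.1052  0.257 ]
 [ 0.4939 -0.1424  0.257 ]
 [ 0.473  -0.1182  0.257 ]
 [ 0.5182 -0.0806  0.257 ]] [ 0.5061 -0.1116  0.257 ]
[[ 0.6616  0.0414  0.255 ]
 [ 0.6838  0.0167  0.255 ]
 [ 0.4799 -0.1534  0.255 ]
 [ 0.4604 -0.1287  0.255 ]] [ 0.5714 -0.056   0.255 ]
bar yaw 40.02856177473748 0.264462086105903
[[ 0.543  -0.0283  0.014 ]
 [ 0.5899 -0.1507  0.014 ]
 [ 0.4247 -0.0714  0.014 ]] [ 0.5073 -0.111   0.014 ]
plate 20.00237237756318 0.12591234958293532
20.971219048288987 0.13105648652341934
0.036 [[214.0912 213.4541]] [[196.2297 471.1327]]
0.068 [[213.5675 205.8896]] [[192.0401 410.6166]]
0.108 [[212.8991 196.1308]] [[186.6925 332.5465]]
0.148 [[212.2152 186.0231]] [[181.2216 251.6851]]
0.188 [[211.516  175.5534]] [[175.6276 167.9274]]
0.203 [[211.2498 171.5312]] [[173.4983 135.75  ]]
174 [156 155 139  95  55  49  52  53  49  47  52  85 129 149 155 154 153 148]
175 [157 153 136  97  59  50  50  53  50  48  54  82 118 142 153 154 156 155]
176 [157 149 127  99  71  60  60  59  60  58  66  85 109 132 150 155 155 156]
177 [156 145 117  93  80  79  79  78  80  80  81  80  96 124 
[... 1968 characters left out ...]
03 [152 151 150 139 106  73  65  68  68  68  75  84  80  72 106 145 151 147]
204 [152 150 150 140 113  76  66  66  69  71  74  78  71  71 104 141 146 143]
205 [150 150 149 143 116  77  64  66  68  69  70  68  65  68 100 135 144 142]
206 [149 150 151 145 120  78  64  68  67  68  69  67  63  66  93 128 141 142]
207 [149 151 152 148 127  82  65  67  68  69  68  65  65  65  90 124 139 141]
208 [149 149 148 147 130  84  64  67  67  69  68  67  64  64  87 121 139 141]
209 [147 147 145 144 128  83  64  68  68  69  69  66  63  63  83 117 138 142]
210 [144 144 143 143 127  85  65  66  68  67  68  68  64  63  80 111 136 142]
211 [143 144 144 144 125  87  67  67  69  68  69  69  65  62  73 100 126 137]
```

```bash
cat >> h.py <<'E'
from scipy.spatial.transform import Rotation as Rn
def goto(p,yaw):
    s=status.get_state(); R=Rn.from_euler('xyz',s['eef_rot'],degrees=True)
    T=Rn.from_euler('xyz',[180,0,yaw],degrees=True)
    print("units shift",np.round(R.inv().apply(np.array(p)-s['tcp_pos'])/.2,3),"turn",np.round((R.inv()*T).as_rotvec(degrees=True)/90,3))
def st():
    s=status.get_state()
    for k in('time_s','joints','tcp_pos','eef_rot','contact_force','moment','gripper_width'): print(k,np.round(s[k],4))
E
python3 - <<'E'
from h import *
np.set_printoptions(precision=4,suppress=True)
goto([.506,-.1115,.30],40)
ax=np.array([.506,-.1115])
sh=np.array([.65,0])
for u,v in [(215,181.5),(215.2,192),(215.7,202.3),(214.6,181.5),(216,202.3)]:
    o,d=ray("scene",[[u,v]]-sh); d=d[0]
    A=d[:2]@d[:2]; q=o[:2]-ax; B=q@d[:2]; C=q@q-.0165**2; t=(-B-np.sqrt(B*B-A*C))/A; P=o+t*d
    print(u,v,P,np.degrees(np.arctan2(*(P[:2]-ax)[::-1])))
E
```

```text
units shift [ 2.537  2.85  -0.367] turn [ 0.    -0.    -0.712]
215 181.5 [ 0.5211 -0.1049  0.1757] 23.553770980463614
215.2 192 [ 0.5217 -0.1064  0.1359] 18.146876794534915
215.7 202.3 [ 0.5218 -0.1069  0.095 ] 16.209784672146377
214.6 181.5 [ 0.5216 -0.1061  0.1762] 18.952656730067147
216 202.3 [ 0.5215 -0.1059  0.0947] 19.69981601819015
```

>>> apply_moves(moves=[[0.2,0.2,-0.4,0,0,0],[1,1,-0.4,0,0,-0.1],[1,1,-0.4,0,0,-0.3],[1,1,-0.4,0,0,-0.5],[1,1,-0.4,0,0,-0.6],[1,1,-0.4,0,0,-0.71]], hand=-1)

```text
time_s: 1.85
tcp_pos: [0.3777, 0.3488, 0.3083]
eef_rot: [-179.9, -0.1, 28.0]
contact_force: [1.1, 0.1, -0.6]
gripper_width: 0.0875
```

```bash
python3 - <<'E'
from h import *
st(); goto([.506,-.1115,.30],40)
E
```

```text
time_s 1.85
joints [ 6.46427e+01  2.51260e+00 -1.16654e+01  2.05000e-02 -7.56632e+01
  5.33809e+01]
tcp_pos [0.3777 0.3488 0.3083]
eef_rot [-1.799212e+02 -1.393000e-01  2.802860e+01]
contact_force [ 1.1199  0.1076 -0.5913]
moment [ 0.0686 -0.0339  0.115 ]
gripper_width 0.0875
units shift [-0.515  2.333  0.037] turn [-0.001 -0.002 -0.133]
```

>>> apply_moves(moves=[[-0.2,0.8,0.03,0,0,-0.13],[-0.22,1,0.03,0,0,-0.13],[-0.22,1,0.03,0,0,-0.13],[-0.22,1,0.03,0,0,-0.13]])

```text
time_s: 2.35
tcp_pos: [0.433, 0.1488, 0.3023]
eef_rot: [-180.0, -0.2, 39.6]
contact_force: [0.3, 0.2, 0.7]
gripper_width: 0.0875
```

```bash
python3 - <<'E'
from h import *
goto([.506,-.1115,.30],40)
E
```

```text
units shift [-0.548  1.235  0.009] turn [-0.    -0.002 -0.004]
```

>>> apply_moves(moves=[[-0.4,1,0,0,0,0],[-0.4,1,0,0,0,0],[-0.4,1,0,0,0,0],[-0.4,1,0,0,0,0],[-0.4,1,0,0,0,0]])

```text
time_s: 2.98
tcp_pos: [0.4991, -0.0583, 0.3017]
eef_rot: [-180.0, -0.2, 39.4]
contact_force: [0.4, 0.4, -0.2]
gripper_width: 0.0876
```

```bash
python3 - <<'E'
from h import *
goto([.506,-.1115,.226],40)
E
```

```text
units shift [-0.143  0.228  0.378] turn [-0.001 -0.002 -0.007]
```

>>> apply_moves(moves=[[-0.14,0.23,0,0,0,-0.007],[-0.14,0.23,0,0,0,-0.007],[-0.14,0.23,0.1,0,0,-0.007],[-0.14,0.23,0.2,0,0,-0.007]])

```text
time_s: 3.48
tcp_pos: [0.5067, -0.1105, 0.2613]
eef_rot: [-180.0, -0.2, 40.0]
contact_force: [-0.3, -0.1, -0.8]
gripper_width: 0.0877
```

```bash
python3 - <<'E'
from h import *
goto([.506,-.1115,.226],40)
p,_=imaging.capture("top"); cv2.imwrite("pics/t1.png",cv2.resize(p[120:260,210:350],(560,560),interpolation=cv2.INTER_CUBIC))
E
```

```text
units shift [-0.006  0.002  0.177] turn [-0.    -0.003  0.001]
```

View pics/t1.png

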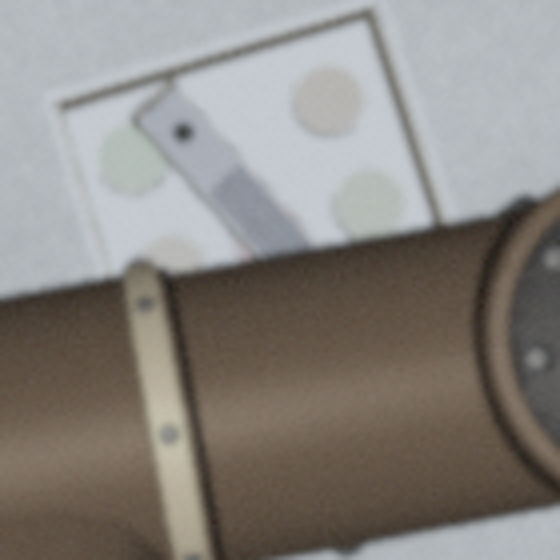

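>>> apply_moves(moves=[[0,0,0.06,0,0,0],[0,0,0.12,0,0,0],[0,0,0.175,0,0,0],[0,0,0.175,0,0,0]])

```text
time_s: 4.03
tcp_pos: [0.5048, -0.1101, 0.2226]
eef_rot: [-179.7, 0.0, 40.0]
contact_force: [0.1, -0.6, 0.1]
gripper_width: 0.0873
```

>>> apply_moves(moves=[[0,0,0,0,0,0],[0,0,0,0,0,0],[0,0,0,0,0,0],[0,0,0,0,0,0],[0,0,0,0,0,0],[0,0,0,0,0,0],[0,0,0,0,0,0],[0,0,0,0,0,0]], hand=0.2, grip_force=15)

```text
time_s: 5.03
tcp_pos: [0.505, -0.1103, 0.2227]
eef_rot: [-179.8, -0.0, 40.0]
contact_force: [1.2, -2.4, 0.4]
gripper_width: 0.0348
```

```bash
python3 - <<'E'
from h import *
st()
E
```

```text
time_s 5.025
joints [  9.3103   5.8544 -19.1384  -0.2142 -65.121  120.8136]
tcp_pos [ 0.505  -0.1103  0.2227]
eef_rot [-1.797749e+02 -1.600000e-03  4.003360e+01]
contact_force [ 1.2346 -2.3846  0.4024]
moment [-0.9572 -0.5881 -0.0154]
gripper_width 0.0348
```

>>> apply_moves(moves=[[0,0,0,0,0,0],[0,0,0,0,0,0],[0,0,0,0,0,0]], hand=1, grip_force=30)

```text
time_s: 5.4
tcp_pos: [0.505, -0.1103, 0.2227]
eef_rot: [-179.8, -0.0, 40.0]
contact_force: [1.5, -2.4, -0.8]
gripper_width: 0.0337
```

>>> apply_moves(moves=[[0,0,0,0,0,0.03],[0,0,0,0,0,0.06],[0,0,0,0,0,0.09],[0,0,0,0,0,0.12],[0,0,0,0,0,0.15],[0,0,0,0,0,0.18],[0,0,0,0,0,0.2],[0,0,0,0,0,0.22],[0,0,0,0,0,0.22]])

```text
time_s: 6.52
tcp_pos: [0.505, -0.1103, 0.2227]
eef_rot: [-179.8, 0.1, 20.2]
contact_force: [0.4, -2.2, -0.4]
gripper_width: 0.0339
```

>>> apply_moves(moves=[[0,0,-0.01,0,0,0],[0,0,-0.02,0,0,0],[0,0,-0.03,0,0,0],[0,0,-0.04,0,0,0],[0,0,-0.05,0,0,0],[0,0,-0.06,0,0,0],[0,0,-0.07,0,0,0],[0,0,-0.08,0,0,0],[0,0,-0.09,0,0,0],[0,0,-0.1,0,0,0]])

```text
time_s: 7.78
tcp_pos: [0.505, -0.1103, 0.2428]
eef_rot: [-179.8, 0.1, 20.2]
contact_force: [1.2, -0.8, -8.6]
gripper_width: 0.0342
```

```bash
python3 - <<'E'
from h import *
st()
p,_=imaging.capture("scene"); cv2.imwrite("pics/s2.png",cv2.resize(p[130:240,170:290],(654,600),interpolation=cv2.INTER_CUBIC))
E
```

```text
time_s 7.775
joints [  9.3061   5.0432 -17.3416  -0.2101 -67.7313 101.0006]
tcp_pos [ 0.505  -0.1103  0.2428]
eef_rot [-1.797871e+02  7.710000e-02  2.022710e+01]
contact_force [ 1.1667 -0.7784 -8.5964]
moment [-0.5501 -0.5268  0.0031]
gripper_width 0.0342
```

View pics/s2.png

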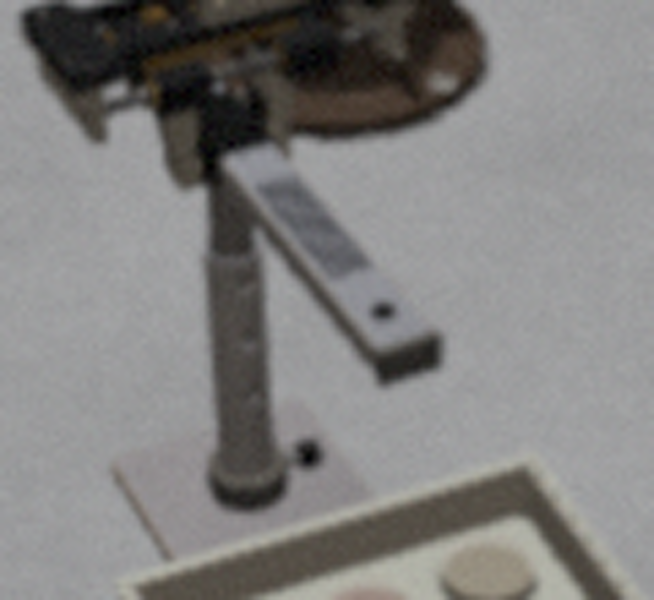

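>>> apply_moves(moves=[[0,0,-0.01,0,0,0],[0,0,-0.02,0,0,0],[0,0,-0.03,0,0,0],[0,0,-0.035,0,0,0]])

```text
time_s: 8.32
tcp_pos: [0.5055, -0.1104, 0.251]
eef_rot: [-179.8, 0.0, 20.2]
contact_force: [0.1, -1.1, -3.0]
gripper_width: 0.0341
```

>>> apply_moves(moves=[[0,0,-0.004,0,0,0],[0,0,-0.008,0,0,0],[0,0,-0.01,0,0,0]])

```text
time_s: 8.7
tcp_pos: [0.506, -0.1103, 0.2537]
eef_rot: [-179.9, -0.1, 20.3]
contact_force: [1.1, 0.4, 1.0]
gripper_width: 0.0338
```

>>> apply_moves(moves=[[0,0,-0.004,0,0,0],[0,0,-0.008,0,0,0],[0,0,-0.01,0,0,0]])

```text
time_s: 9.07
tcp_pos: [0.5058, -0.1103, 0.2551]
eef_rot: [-179.8, -0.0, 20.2]
contact_force: [1.1, -0.1, -5.7]
gripper_width: 0.0338
```

>>> apply_moves(moves=[[0,0,0,0,0,0],[0,0,0,0,0,0]])

```text
time_s: 9.32
tcp_pos: [0.5057, -0.1103, 0.2551]
eef_rot: [-179.8, -0.0, 20.2]
contact_force: [0.9, -0.2, -5.6]
gripper_width: 0.0338
```

>>> apply_moves(moves=[[0,0,-0.005,0,0,0],[0,0,-0.005,0,0,0]])

```text
time_s: 9.57
tcp_pos: [0.5058, -0.1103, 0.2561]
eef_rot: [-179.8, -0.0, 20.2]
contact_force: [1.6, 0.3, -4.6]
gripper_width: 0.0339
```

```bash
python3 - <<'E'
from h import *
st()
ps=np.mean([imaging.capture("scene")[0].astype(np.float32) for _ in range(6)],0); cv2.imwrite("pics/s3.png",np.clip(1.5*cv2.resize(ps[155:230,190:250],(480,600),interpolation=cv2.INTER_CUBIC),0,255).astype('uint8'))
np.save("pics/s3.npy",ps)
E
```

```text
time_s 9.575
joints [  9.3102   4.5652 -16.125   -0.186  -69.3238 100.9983]
tcp_pos [ 0.5058 -0.1103  0.2561]
eef_rot [-1.798265e+02 -1.940000e-02  2.024270e+01]
contact_force [ 1.5945  0.3225 -4.6062]
moment [ 0.1893 -0.3191  0.0339]
gripper_width 0.0339
```

View pics/s3.png

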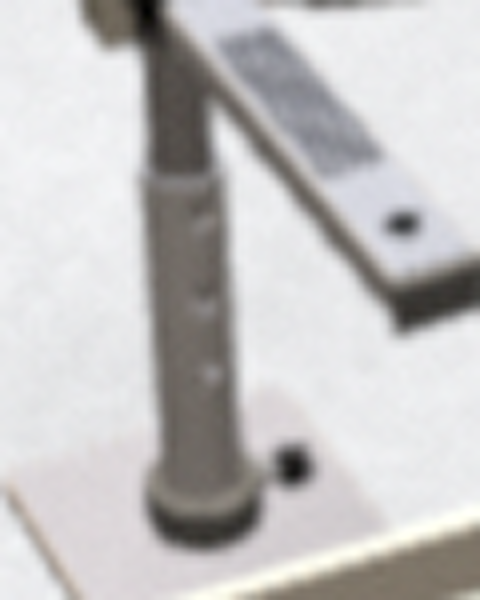

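>>> apply_moves(moves=[[0,0,-0.004,0,0,0],[0,0,-0.004,0,0,0]])

```text
time_s: 10.12
tcp_pos: [0.5058, -0.1103, 0.2569]
eef_rot: [-179.8, -0.0, 20.2]
contact_force: [1.5, 0.6, -4.9]
gripper_width: 0.0339
```

>>> apply_moves(moves=[[0,0,-0.004,0,0,0],[0,0,-0.004,0,0,0]])

```text
time_s: 10.38
tcp_pos: [0.5057, -0.1103, 0.2576]
eef_rot: [-179.8, -0.0, 20.2]
contact_force: [1.5, 0.8, -5.9]
gripper_width: 0.0337
```

>>> apply_moves(moves=[[0,0,-0.003,0,0,0],[0,0,-0.003,0,0,0]])

```text
time_s: 10.62
tcp_pos: [0.5056, -0.1102, 0.2578]
eef_rot: [-179.8, 0.0, 20.2]
contact_force: [2.7, 1.1, -10.5]
gripper_width: 0.0342
```

>>> apply_moves(moves=[[0,0,0.004,0,0,0],[0,0,0.008,0,0,0],[0,0,0.012,0,0,0],[0,0,0.012,0,0,0]])

```text
time_s: 11.12
tcp_pos: [0.5057, -0.1103, 0.2556]
eef_rot: [-179.8, -0.0, 20.2]
contact_force: [0.8, -0.5, -3.9]
gripper_width: 0.0337
```

>>> apply_moves(moves=[[0,0,0.003,0,0,0],[0,0,0.003,0,0,0]])

```text
time_s: 11.38
tcp_pos: [0.5057, -0.1103, 0.2551]
eef_rot: [-179.8, -0.0, 20.2]
contact_force: [1.5, 0.6, -4.1]
gripper_width: 0.0341
```

>>> apply_moves(moves=[[0,0,0.003,0,0,0],[0,0,0.003,0,0,0]])

```text
time_s: 11.62
tcp_pos: [0.5057, -0.1103, 0.2544]
eef_rot: [-179.8, -0.0, 20.2]
contact_force: [1.8, -0.0, -4.0]
gripper_width: 0.034
```

>>> apply_moves(moves=[[0,0,0.003,0,0,0],[0,0,0.003,0,0,0]])

```text
time_s: 11.88
tcp_pos: [0.5058, -0.1103, 0.254]
eef_rot: [-179.8, -0.0, 20.2]
contact_force: [0.2, -0.0, -2.4]
gripper_width: 0.0343
```

>>> apply_moves(moves=[[0,0,0.002,0,0,0],[0,0,0.002,0,0,0]])

```text
time_s: 12.12
tcp_pos: [0.5059, -0.1103, 0.2539]
eef_rot: [-179.8, -0.0, 20.2]
contact_force: [-0.6, -0.2, 0.4]
gripper_width: 0.0336
```

>>> apply_moves(moves=[[0,0,0.002,0,0,0],[0,0,0.002,0,0,0]])

```text
time_s: 12.38
tcp_pos: [0.506, -0.1104, 0.2538]
eef_rot: [-179.9, -0.1, 20.2]
contact_force: [-0.1, 0.5, 2.0]
gripper_width: 0.0342
```

```bash
python3 - <<'E'
from h import *
st()
ps=np.mean([imaging.capture("scene")[0].astype(np.float32) for _ in range(8)],0); np.save("pics/s4.npy",ps)
a=np.load("pics/scenem.npy"); f=lambda i:np.clip(1.6*cv2.resize(i[188:218,198:228].astype(np.float32),(390,390),interpolation=cv2.INTER_CUBIC),0,255)
cv2.imwrite("pics/s4.png",np.hstack([f(a),f(ps)]).astype('uint8'))
E
```

```text
time_s 12.375
joints [  9.3112   4.6349 -16.3631  -0.1659 -68.9692 100.9973]
tcp_pos [ 0.506  -0.1104  0.2538]
eef_rot [-1.798542e+02 -6.170000e-02  2.024880e+01]
contact_force [-0.1393  0.4844  2.033 ]
moment [ 0.5772  0.2468 -0.0266]
gripper_width 0.0342
```

View pics/s4.png

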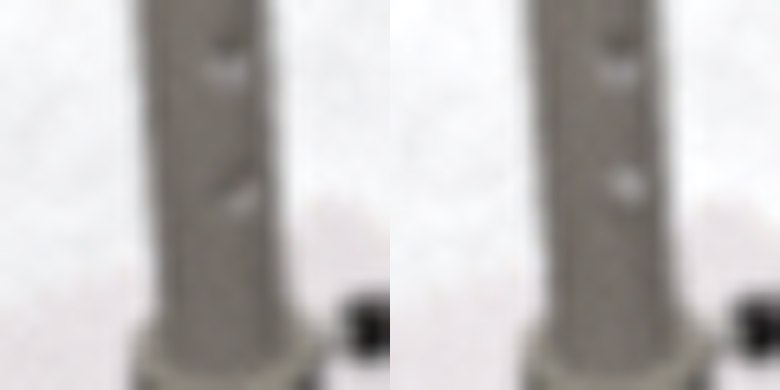

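The comparison shows that the lowest hole (dark before, at about pixel 236,190 on the left) now holds a bright dome (about 625,185 on the right). Above and below it the force rose like a hard stop, about 3.5 mm apart, so the button is caught. Next I open the gripper and withdraw.

>>> apply_moves(moves=[[0,0,-0.001,0,0,0],[0,0,-0.001,0,0,0]], grip_force=8)

```text
time_s: 13.02
tcp_pos: [0.5061, -0.1105, 0.2538]
eef_rot: [-179.9, -0.1, 20.2]
contact_force: [1.2, -0.4, -0.2]
gripper_width: 0.034
```

>>> apply_moves(moves=[[0,0,0,0,0,0],[0,0,0,0,0,0],[0,0,0,0,0,0],[0,0,0,0,0,0],[0,0,0,0,0,0],[0,0,0,0,0,0],[0,0,0,0,0,0],[0,0,0,0,0,0]], hand=-1)

```text
time_s: 14.02
tcp_pos: [0.5062, -0.1105, 0.2538]
eef_rot: [-179.9, -0.1, 20.3]
contact_force: [-0.2, -0.3, 0.1]
gripper_width: 0.0877
```

>>> apply_moves(moves=[[0,0,-0.05,0,0,0],[0,0,-0.15,0,0,0],[0,0,-0.3,0,0,0],[0,0,-0.45,0,0,0],[0,0.3,-0.45,0,0,0],[0,0.3,-0.45,0,0,0]])

```text
time_s: 14.78
tcp_pos: [0.5276, -0.1694, 0.3439]
eef_rot: [-179.9, -0.0, 20.1]
contact_force: [0.1, 0.1, -0.4]
gripper_width: 0.0875
```

>>> apply_moves(moves=[[0,-0.3,0,0,0,0],[0,-0.6,0,0,0,0],[0,-0.9,0,0,0,0],[0,-1,0,0,0,0],[0,-1,0,0,0,0],[0,-1,0,0,0,0]])

```text
time_s: 15.52
tcp_pos: [0.4589, 0.0183, 0.3446]
eef_rot: [-179.9, -0.1, 20.1]
contact_force: [-0.3, -0.4, 0.8]
gripper_width: 0.0877
```

>>> apply_moves(moves=[[0,-0.3,0,0,0,0],[0,-0.6,0,0,0,0],[0,-0.9,0,0,0,0],[0,-1,0,0,0,0],[0,-1,0,0,0,0],[0,-1,0,0,0,0]])

```text
time_s: 16.27
tcp_pos: [0.3906, 0.2053, 0.3448]
eef_rot: [-179.9, -0.0, 20.1]
contact_force: [-0.3, -0.9, -0.6]
gripper_width: 0.0879
```

```bash
python3 - <<'E'
from h import *
st()
for n in("scene","top"):
    p,d=imaging.capture(n); cv2.imwrite(f"pics/{n}5.png",p)
    if n=="top":
        h,w=d.shape; uu,vv=np.meshgrid(np.arange(w),np.arange(h)); o,dr=ray(n,np.c_[uu.ravel(),vv.ravel()]); P=(o+dr*d.ravel()[:,None]).reshape(h,w,3)
        m=(np.abs(P[...,2]-.287)<.02)&(np.abs(P[...,0]-.58)<.17)&(np.abs(P[...,1]+.07)<.13)
        c=cv2.minAreaRect(np.argwhere(m)[:,::-1].astype(np.float32)); b=onz("top",cv2.boxPoints(c),.287); print(b.round(4),np.median(P[m][:,2]),m.sum())
E
```

```text
time_s 16.275
joints [ 5.34553e+01 -5.77710e+00 -1.50122e+01 -3.50000e-02 -8.06896e+01
  5.66039e+01]
tcp_pos [0.3906 0.2053 0.3448]
eef_rot [-1.799297e+02 -4.380000e-02  2.005350e+01]
contact_force [-0.2664 -0.8797 -0.6245]
moment [-0.1127 -0.0259 -0.0136]
gripper_width 0.0879
[[ 0.7045 -0.0189  0.287 ]
 [ 0.7184 -0.0547  0.287 ]
 [ 0.4679 -0.1451  0.287 ]
 [ 0.455  -0.1099  0.287 ]] 0.28668846119060754 1837
```

View pics/scene5.png

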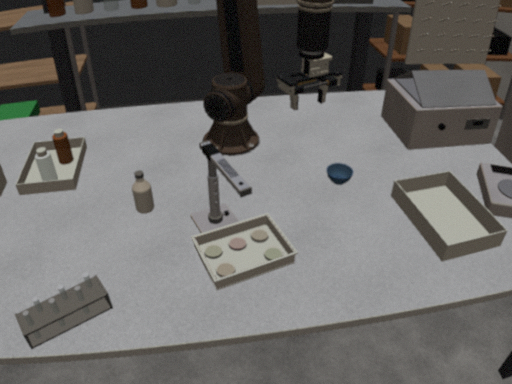

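View pics/top5.png

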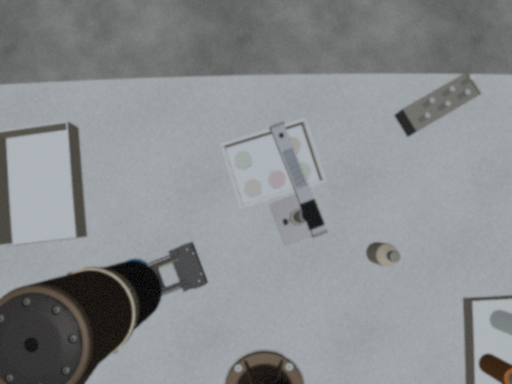

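```bash
python3 - <<'E'
from plant import r
print(r.close_job())
E
```

```text
the job is handed in; nothing more can be done
None
```

The lamp's button is caught in the lowest hole, the lamp's weight rests on it, and the gripper is clear. I handed the job in at about 16 s.

**What I did:** I gripped the sleeve, turned the bar from 40° to 20° (world frame, where I had estimated the row of holes) and drew the lamp up in steps of about 1 mm. The button snapped in at a lift of about 31 mm. I felt a firm stop at about 35 mm (wrist force about 10.5 N) and went no further. I then lowered the lamp until the button carried its weight, with the vertical force going from about -4 N to about 0, and opened the gripper.

**Last checks:**
- **Height:** after release, the depth image puts the bar top at 0.287 m, against 0.256 m at the start. That is a lift of about 31 mm, which is holding.
- **Button:** before release, the camera showed it as a bright dome in the lowest hole. The picture is too coarse to measure how far it stands proud.
- **Play:** the up and down stops were about 3.5 to 4 mm apart, slightly more than the nominal 3 mm. I put this down to give in the arm and grip.
- **Surroundings:** by eye, the tray, dishes and bottle look unmoved in both views. The bowl looks unmoved in the scene view; the arm hides most of it from above.

I did not test the play in turning.

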